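Index the dial fixture to the marked station and clamp it

TASK

Turn the dial one index position, to the side where the tall station peg stands, so that it clicks into its detent with the dial's pointer facing that peg. Then turn the clamp's crank clockwise until its foot bears firmly on the dial and you feel the crank load rise clearly, but do not force it. Let go of everything and leave the other things on the bench alone.

Things in the scene. Friction and masses are not known exactly. Their poses are not given: they have to be found in the camera images.
- fixture: Grey cast fixture fixed to the bench; origin on the dial's vertical axis at bench level. Angles below are in its frame, anticlockwise from above, 0 = its +x. Pointer starts at 180 deg; station ears at 120 and 240 deg; detent housing at 0 deg, 46 mm high, out to 180 mm from the axis; clamp column at -45 deg, 137 mm high, 135 to 165 mm from the axis, its head reaching in to 87 mm (underside 107 mm).
- dial: Dial plate dia 230 mm, top at z 60 mm over the bench; origin on the axis at bench level, turns about z; yaw equals the fixture's at start. Six posts dia 16 mm, z 60 to 98 mm, 82 mm from the axis, at 30, 90, 150, 210, 270, 330 deg in its frame. A stator core (dia 106, top z 110 mm; knob on it to z 122, dia 16) is fixed in its middle. Detents every 60 deg.
- pointer (a point): On the dial, in line with its pointer tongue (at 180 deg in the dial's frame, tip 135 mm from the axis), 148 mm from the axis at z 60 mm: over the centre of the peg when the dial is indexed there. The detent yields to about 6 N on a post; past half a step (30 deg) the dial runs on into the next detent by itself within about a second, and pushing on past another half step goes one too far.
- station_peg: Fixed steel peg with a turned tip, dia 28 to 36 mm, standing on one of the two ears, 148 mm from the axis; top 62 mm above its origin (underside), z 78 mm over the bench. It marks the station to go to.
- station_cap: Flat round steel cap, dia 36, 7 mm high, on the other ear, 148 mm from the axis; origin under it. Not the station to go to.
- crank_axis (a point): Vertical axis of the clamp's crank, at the mid height of its knob (z 181 mm), 104 mm from the dial's axis at -45 deg in the fixture's frame. The crank arm below sweeps at z up to 156 mm, 52 mm radius.
- crank_knob (a point): Middle of the upright black knob on the crank arm, dia 23 mm, 44 mm high (z 159 to 203 mm), 45 mm from the crank's axis. It spins freely on its pin, so it can be held from above and carried round the circle without turning the wrist.
- crank (a joint): Crank angle in rad, growing clockwise from above (tightening). The foot sinks 3.8 mm a rad and meets the dial at about 4.2 rad; it starts at 0.4 to 1.6. About 5.5 N on the knob turns it freely; after contact the load grows by some 9 N per rad of turn. Half a rad past contact is firm; the screw then holds itself. Over 1.5 rad past contact is forcing it.
- clamp_foot: Black rubber foot of the clamp, dia 20 mm, on the screw; origin at the centre of its underside, which bears on the dial's top near the rim (z 60 mm).
- stator: Loose wound stator, dia 110 x 79 mm, to the right of the fixture; leave alone.
- varnish_bottle: Loose amber bottle, dia 52 x 152 mm, to the left of the fixture; leave alone.
- tape_roll: Loose yellow tape roll, 85 x 94 x 18 mm, far right; leave alone.

How it is judged (in metres and radians):
On the way, in this order (a step that is already met when the one before it is completed fails the run):
1. the pointer faces the tall peg, at rest in the detent, while the clamp foot is still clear of the dial (horizontal distance between pointer and station_peg below 0.012 m and angular speed of dial below 0.1 rad/s and contact force between clamp_foot and dial below 1 N), for 0.2 s.
2. the clamp foot bears on the dial with more than 20 N (contact force between clamp_foot and dial above 20 N), for 0.2 s.
At the end, for the whole second after the job is handed in: The dial rests with its pointer facing the tall peg (pointer point within 12 mm of the peg's centre, seen from above) and the clamp foot bears on the dial with more than 20 N (horizontal distance between pointer and station_peg below 0.012 m and contact force between clamp_foot and dial above 20 N and angular speed of dial below 0.1 rad/s); the robot touches nothing.
It fails at once if the clamp is forced: more than 220 N under its foot (contact force between clamp_foot and dial above 220 N).
It fails at once if a bystander (stator, bottle or tape roll) is moved by more than 15 mm (distance of any of stator, varnish_bottle, tape_roll from where it was at the start of the episode above 0.015 m).
It also fails if it takes over 54 s, if anything falls off the work surface, if the arm or the gripper's body presses on something with over 40 N, if the wrist force passes 120 N, or if a joint passes its speed limit or range.

ROBOT

A 6-joint arm with a two-finger parallel gripper is mounted at the origin on a cart in front of the work surface, level with it; the furniture and walls round the work are solid. World frame = base frame: x ahead of the robot, y to its left, z up, the work surface at z = 0. Lengths are in mm, angles in degrees, forces in N, time in s.
With the tool pointing down it reaches from about 300 to 850 mm from the base axis. Payload 4.2 kg.
Tool frame: the origin (TCP) lies midway between the tips of the shut fingers; the grasp point (between the pads) lies 19 mm behind it; z points along the fingers, y is the direction in which the jaws open and shut (so a half turn about z gives the same grasp; the last joint's range is limited). The gripper opens to 91 mm and grips with 3 to 60 N. Pads are 32 mm wide; open, the fingers measure 118 mm over their backs; the gripper's body (76 mm by 178 mm) begins 60 mm behind the grasp point.
Start: joints at [72.193, 18.312, 89.639, -0, 72.044, -1.146], TCP at [164.865, 550.874, 213.976] pointing down, gripper open.
Joint ranges: [-177.97, 177.97], [-48.28, 115.42], [12.27, 149.76], [-77.06, 257.06], [2.81, 150.46], [-146.56, 146.56]. Speed limits (degrees/s): [147.25, 147.25, 180, 180, 180, 180].

INTERFACE

Orientations are given as [roll, pitch, yaw] about the fixed x, y, z axes, in that order (R = Rz(yaw) Ry(pitch) Rx(roll)).
In Python, from workcell import * gives the robot as it stands.
- The arm moves only by the tool arm_command, never from a script. Its argument "deltas" is text: rows parted by semicolons, each of 7 numbers parted by spaces: the shift along the tool's x, y, z in mm, then the turn, a rotation vector about the tool's x, y, z in degrees, then the finger opening in mm, from 0 to 91.2. In form: x y z wx wy wz hand; .... A call has 1 to 5 rows; each row shifts and turns the commanded pose from where the row before left it, along the tool's axes as they then stand; what a row does not reach is not made up. A row lasts 1/8 s, in which the tool goes at most 62.5 mm and 10.7 degrees, less where a joint would pass 70% of its speed; a pose out of reach is approached as far as the arm can. A call is refused whole if a number of a shift passes 62.5 or a number of a turn 10.7, either way. A call with a gripper value outside its range is refused whole. The fingers move at their own pace and stop on an object; "force" is the grip in N (left out, the last holds). Time passes only in rows, so rows that do not move let the fingers close. It gives the time, the measured TCP pose, the force and the opening at its end, in the units of the state.
- state(): the state, without advancing time (a new reading comes with each control period).
- grab_frame(name): name is "scene" or "top" or "wrist"; returns the picture (400x640x3 uint8, red, green, blue); there is no depth.
- camera_model(name): a dict with "fx", "fy", "cx", "cy" (pixels), "k1" (the pictures are not rectified: a ray, as slopes to the right and down, at radius r is drawn at 1 + k1 r^2 times it, then the intrinsics apply), "rvec" (rotation vector, rad) and "tvec" (3), from world to camera coordinates, as OpenCV has them; the wrist camera has in their place "mount" (4x4, takes a point from camera to tool coordinates, whose origin is the TCP and whose axes are the flange's). Camera axes: x right, y down, z forward; pixel columns grow to the right and rows downward; lengths in mm; the calibration is good to about 2 mm. A picture is of the moment at which its call begins: read the wrist's pose just before it. camera_model takes no time and is no camera call.
- job_done(): hands the job in, once; it reports no verdict.
The state is a dict: "time_s": time; "qpos": joint angles; "qvel": joint speeds; "effort": joint torques, N m; "ee_pos": TCP position; "ee_rot": TCP orientation; "force": force on the tool from outside, world axes, zero at the start; "torque": the same for the moment, N m; "gripper_width": finger opening in mm.
Only numpy, scipy, OpenCV 4.12 (cv2) and the standard library are available. Lean on these libraries where they do the work, as an engineer would, in place of code of your own. Each camera call takes 0.05 s, during which the arm holds its last target. There are 200 camera calls.

## Working session

There is one attempt and no reset: what is moved stays moved. The work goes in short steps, Python scripts to look and compute and a tool call to move; the robot and the scene stay as the last step left them, time stands still between calls to the robot, and variables do not carry over. Pictures are saved under pics/ and viewed, about 8 in all and at most 12, crops included, and the job is handed in when it is done.

Besides the shell and the picture viewer there is one more tool, called after ">>>" as name(argument=value, ...), one argument or row to a line, values as JSON. arm_command: Moves the arm, as the interface text tells. Its arguments: {"type":"object","properties":{"deltas":{"type":"string"},"force":{"type":"number"}},"required":["deltas"]}

```bash
mkdir -p pics
python3 - <<'E'
from workcell import *
import cv2
s=state();print(s['time_s'],s['ee_pos'],s['ee_rot'],s['force'],s['gripper_width'])
for n in("top","scene"):
    cv2.imwrite(f"pics/{n}0.png",grab_frame(n)[:,:,::-1]);print(n,camera_model(n))
print(camera_model("wrist"))
E
```

```text
0.0 [164.72244867 550.38078842 213.12806247] [-1.79899853e+02 -1.78766773e-03  1.63337678e+02] [-1.08652758 -0.19556716  0.56743927] 91.43654119635482
top {'fx': 436.04615027961836, 'fy': 436.04615027961836, 'cx': 308.5343690403185, 'cy': 198.94077400362775, 'k1': -0.02454882838854675, 'rvec': array([ 2.19134962, -2.14129551,  0.15321812]), 'tvec': array([   5.15067201,  510.76381024, 1252.7818437 ])}
scene {'fx': 508.06445062907704, 'fy': 508.06445062907704, 'cx': 315.3730307996197, 'cy': 200.92417811643682, 'k1': -0.12874392634851123, 'rvec': array([ 1.54050042,  2.12813293, -0.75553838]), 'tvec': array([ 115.28204765, -303.55442315, 1898.77465765])}
{'fx': 349.91881002322145, 'fy': 349.91881002322145, 'cx': 318.59942701633275, 'cy': 197.77632334258294, 'k1': -0.07810476877835629, 'mount': array([[-6.44632804e-04, -9.71728493e-01, -2.36100233e-01,
         6.62589587e+01],
       [ 9.99999621e-01, -4.88210126e-04, -7.20985605e-04,
         9.06409414e-01],
       [ 5.85335731e-04, -2.36100608e-01,  9.71728440e-01,
        -1.71143749e+02],
       [ 0.00000000e+00,  0.00000000e+00,  0.00000000e+00,
         1.00000000e+00]])}
```

View pics/top0.png

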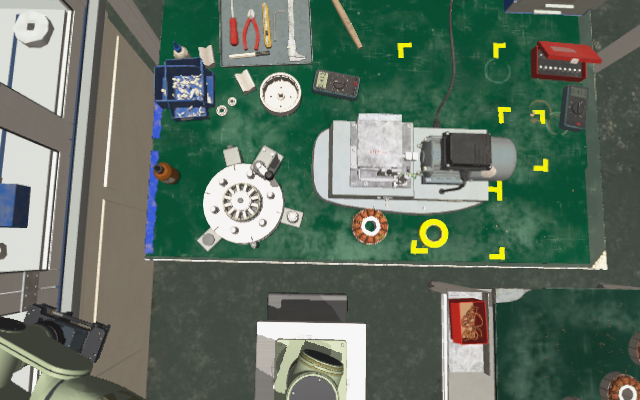

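View pics/scene0.png

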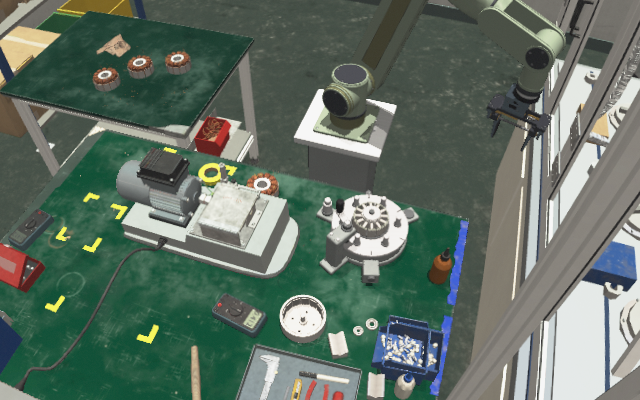

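The top view shows the dial centred near (242,203), the clamp at about (268,162), ears at about (207,238) and (292,217), the bottle at (165,173) and the stator at (370,226). I'll enlarge the dial next and set up the ray helpers.

```bash
cat > h.py <<'E'
from workcell import *
import cv2, numpy as np
from scipy.spatial.transform import Rotation as Ro
def pose(name,s=None):
    m=camera_model(name)
    if name=="wrist":
        s=s or state(); T=np.eye(4);T[:3,:3]=Ro.from_euler('xyz',s['ee_rot'],degrees=True).as_matrix();T[:3,3]=s['ee_pos']
        W=T@m['mount'];R=W[:3,:3].T;return m,R,-R@W[:3,3]
    return m,cv2.Rodrigues(m['rvec'])[0],np.array(m['tvec'])
def KD(m): return np.array([[m['fx'],0,m['cx']],[0,m['fy'],m['cy']],[0,0,1]]),np.array([m['k1'],0,0,0])
def ray(name,px,z,s=None):
    m,R,t=pose(name,s);K,D=KD(m)
    u=cv2.undistortPoints(np.array(px,float).reshape(-1,1,2),K,D)[:,0]
    d=np.c_[u,np.ones(len(u))]@R; c=-R.T@t
    return c+d*((z-c[2])/d[:,2])[:,None]
def proj(name,P,s=None):
    m,R,t=pose(name,s);K,D=KD(m)
    return cv2.projectPoints(np.array(P,float).reshape(-1,1,3),cv2.Rodrigues(R)[0],t,K,D)[0][:,0]
E
python3 - <<'E'
from h import *
a=cv2.imread("pics/top0.png")[135:265,180:320];b=cv2.imread("pics/scene0.png")[175:295,300:440]
a=cv2.resize(a,(400,371),interpolation=cv2.INTER_CUBIC);b=cv2.resize(b,(400,343),interpolation=cv2.INTER_CUBIC)
b=cv2.copyMakeBorder(b,0,28,0,0,0)
cv2.imwrite("pics/z.png",np.hstack([a,b]))
print(ray("top",[[244,203]],60),ray("top",[[207,238],[292,217],[233,155]],40),ray("top",[[241,201]],122),ray("scene",[[371,212]],122))
E
```

```text
[[490.72732674 202.27471756  60.        ]] [[388.83584659 307.41385644  40.        ]
 [455.36335212  64.01587579  40.        ]
 [634.77312823 243.08999033  40.        ]] [[489.14964321 202.51259041 122.        ]] [[495.37523888 207.24047536 122.        ]]
```

View pics/z.png

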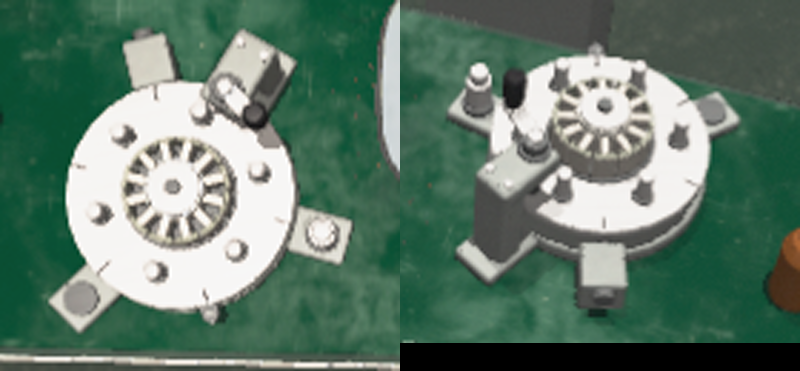

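The peg stands on the right ear at about (292,216) px and the cap is on the left ear at (208,239). The pointer is at (254,244), so the dial must turn anticlockwise by 60°. Next I'll fit the fixture pose from the post tops, ears and crank knob.

Run:
```python
from h import *
k=140/400
c=lambda p:np.array(p)*k+[180,135]
posts=ray("top",c([[125,131],[98,211],[155,269],[237,248],[259,171]]),98)
cen,r=cv2.minEnclosingCircle(posts[:,:2].astype(np.float32));
from scipy.optimize import least_squares as L
f=L(lambda p:np.hypot(posts[:,0]-p[0],posts[:,1]-p[1])-82,[490,203]).x
print("axis from posts",f,[np.hypot(*(q[:2]-f)) for q in posts],"knob",ray("top",c([[172,186]]),122))
print("post ang",[np.degrees(np.arctan2(*(q[:2]-f)[::-1]))%60 for q in posts])
peg=ray("top",c([[321,233]]),78)[0];cap=ray("top",c([[81,297]]),23)[0]
kn=ray("top",c([[256,113]]),203)[0]; kc=lambda p:np.array(p)*k+[300,175]
kn2=ray("scene",kc([[514,73]])-[140,0],203)[0]
for n,q in(("peg",peg),("cap",cap),("knob",kn),("knobscene",kn2)):
    d=q[:2]-f;print(n,q,np.hypot(*d),np.degrees(np.arctan2(d[1],d[0])))
print("peg scene",ray("scene",kc([[479,70]])-[140,0],78), "post scene",ray("scene",kc([[605,104]])-[140,0],122))
yaw=np.radians(15);a=yaw-np.pi/4;print("crank axis",f+104*np.array([np.cos(a),np.sin(a)]))
```

```text
axis from posts [491.10914467 201.05064647] [np.float64(78.93013403993865), np.float64(81.13781380403388), np.float64(80.41539427095087), np.float64(80.5288817309414), np.float64(79.61097461914655)] knob [[491.56705051 204.79112808 122.        ]]
post ang [np.float64(44.4450723021277), np.float64(46.39778494139158), np.float64(45.44435802819541), np.float64(46.27410655439161), np.float64(44.60359996765979)]
peg [453.57954578  62.30042305  78.        ] 143.7362003545623 -105.13537404730543
cap [386.64741039 306.95132445  23.        ] 148.7521681392455 134.60808533368524
knob [549.78137879 120.98557274 203.        ] 99.26150859136548 -53.76578350172117
knobscene [548.17349947 125.00493249 203.        ] 95.07518710807277 -53.11560566073293
peg scene [[454.96168261  65.09531515  78.        ]] post scene [[492.53905326 208.76987951 122.        ]]
crank axis [581.17578667 149.05064647]
```

>>> arm_command(
  deltas="-42 -25 0 0 0 0 0; -42 -25 0 0 0 0 0; -42 -25 0 0 0 0 0; -42 -25 0 0 0 0 0; -42 -25 0 0 0 0 0",
  force=20,
)

```text
time_s: 0.72
ee_pos: [330.9, 369.5, 213.7]
ee_rot: [-180.0, -0.0, 163.4]
force: [1.0, -0.1, 0.6]
gripper_width: 43.8
```

>>> arm_command(
  deltas="-42 -25 0 0 0 0 0; -42 -25 0 0 0 0 0; -42 -25 0 0 0 0 0; 0 0 0 0 0 0 0; 0 0 0 0 0 0 0",
)

```text
time_s: 1.35
ee_pos: [428.9, 263.0, 213.6]
ee_rot: [-180.0, -0.1, 163.3]
force: [0.2, -0.1, 0.5]
gripper_width: 0.5
```

Run:
```python
from h import *
s=state();im=grab_frame("wrist")[:,:,::-1].copy()
print(s['time_s'],s['ee_pos'],s['ee_rot'],s['force'],s['gripper_width'])
cv2.imwrite("pics/w1.png",im)
A=np.array([491.5,204]);u=lambda r,a:[*(A+r*np.array([np.cos(np.radians(a)),np.sin(np.radians(a))]))]
for n,P in(("post105",u(82,105)+[98]),("post165",u(82,165)+[98]),("post225",u(82,225)+[98]),("knob",u(0,0)+[122]),("cap",u(148,135)+[23]),("peg",u(148,255)+[78])): print(n,proj("wrist",[P],s)[0].round())
```

```text
1.35 [428.93342313 263.02525415 213.63309739] [-1.79989765e+02 -6.37899932e-02  1.63305630e+02] [ 0.22685006 -0.1405755   0.52145308] 0.46625476927612164
post105 [354. 232.]
post165 [269. 188.]
post225 [192. 236.]
knob [271. 291.]
cap [349. 126.]
peg [128. 270.]
```

View pics/w1.png

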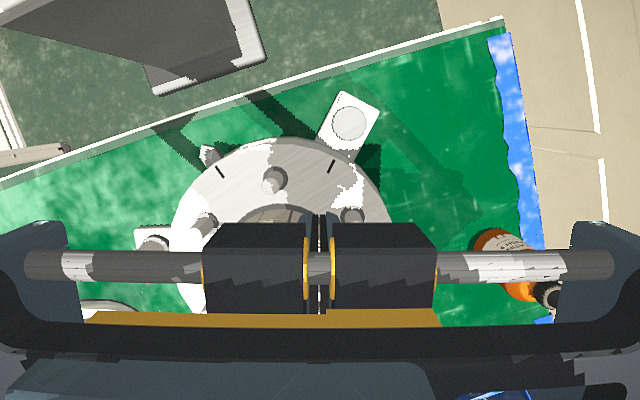

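The wrist view shows post 165 at about (276,180), the cap at (350,122) and the gap for the fingers between posts, in line with the fit to within a few mm. The bottle at (510,265) is clear. I'm descending now.

>>> arm_command(
  deltas="0 0 45 0 0 0 0; 0 0 45 0 0 0 0; 0 0 35 0 0 0 0; 0 0 16 0 0 0 0; 0 0 0 0 0 0 0",
)

```text
time_s: 2.02
ee_pos: [427.8, 263.5, 71.9]
ee_rot: [-179.9, -0.1, 163.5]
force: [0.1, 0.8, 0.3]
gripper_width: 0.6
```

Run:
```python
from h import *
s=state();print(s['time_s'],s['ee_pos'],s['force'])
A=np.array([491.5,204]);p=s['ee_pos'][:2];d=p-A;print(np.hypot(*d),np.degrees(np.arctan2(d[1],d[0])))
y=np.radians(s['ee_rot'][2]);X=np.array([np.cos(y),np.sin(y)]);Y=np.array([np.sin(y),-np.cos(y)])
for a in range(141,206,4):
    q=A+83*np.array([np.cos(np.radians(a)),np.sin(np.radians(a))]);e=q-p;print(a,q.round(),(e@X).round(1),(e@Y).round(1));p=q
```

```text
2.025 [427.76653852 263.49354916  71.86102909] [0.13195541 0.84884308 0.30964796]
87.18621739511059 136.97061734707188
141 [427. 256.] -1.3 -7.2
145 [424. 252.] 2.0 -5.4
149 [420. 247.] 1.6 -5.6
153 [418. 242.] 1.2 -5.7
157 [415. 236.] 0.9 -5.7
161 [413. 231.] 0.5 -5.8
165 [411. 225.] 0.0 -5.8
169 [410. 220.] -0.4 -5.8
173 [409. 214.] -0.8 -5.7
177 [409. 208.] -1.2 -5.7
181 [409. 203.] -1.6 -5.6
185 [409. 197.] -1.9 -5.5
189 [410. 191.] -2.3 -5.3
193 [411. 185.] -2.7 -5.1
197 [412. 180.] -3.0 -4.9
201 [414. 174.] -3.4 -4.7
205 [416. 169.] -3.7 -4.5
```

>>> arm_command(
  deltas="-1 -7 0 0 0 0 0; 2 -5.5 0 0 0 0 0; 1.5 -5.5 0 0 0 0 0; 1 -5.5 0 0 0 0 0; 1 -5.5 0 0 0 0 0",
)

```text
time_s: 2.65
ee_pos: [418.8, 238.8, 73.7]
ee_rot: [179.6, 0.2, 163.2]
force: [3.9, 8.0, -3.9]
gripper_width: 0.4
```

>>> arm_command(
  deltas="0.5 -6 0 0 0 0 0; 0 -6 0 0 0 0 0; -0.5 -6 0 0 0 0 0; -1 -5.5 0 0 0 0 0",
)

```text
time_s: 3.15
ee_pos: [414.9, 216.0, 74.0]
ee_rot: [179.5, 0.4, 163.3]
force: [6.9, 5.8, -2.9]
gripper_width: 0.6
```

>>> arm_command(
  deltas="-1 -6 0 0 0 0 0; -1.5 -5.5 0 0 0 0 0; 0 0 0 0 0 0 0",
)

```text
time_s: 3.52
ee_pos: [412.3, 202.7, 73.9]
ee_rot: [179.8, 0.2, 163.3]
force: [3.7, 2.8, 0.9]
gripper_width: 0.1
```

>>> arm_command(
  deltas="-2 -5.5 0 0 0 0 0; -1 -3 0 0 0 0 0; 0 0 0 0 0 0 0",
)

```text
time_s: 3.9
ee_pos: [409.2, 192.1, 72.6]
ee_rot: [-179.9, -0.1, 163.3]
force: [-0.6, -0.1, 1.3]
gripper_width: 0.6
```

Run:
```python
from h import *
im=grab_frame("top")[:,:,::-1];s=state();print(s['time_s'],s['ee_pos'],s['force'])
cv2.imwrite("pics/t2.png",cv2.resize(im[125:275,170:330],(640,600),interpolation=cv2.INTER_CUBIC))
```

```text
3.95 [409.20423531 192.2093062   72.50809217] [-0.0809683  -0.17010606  0.23800016]
```

View pics/t2.png

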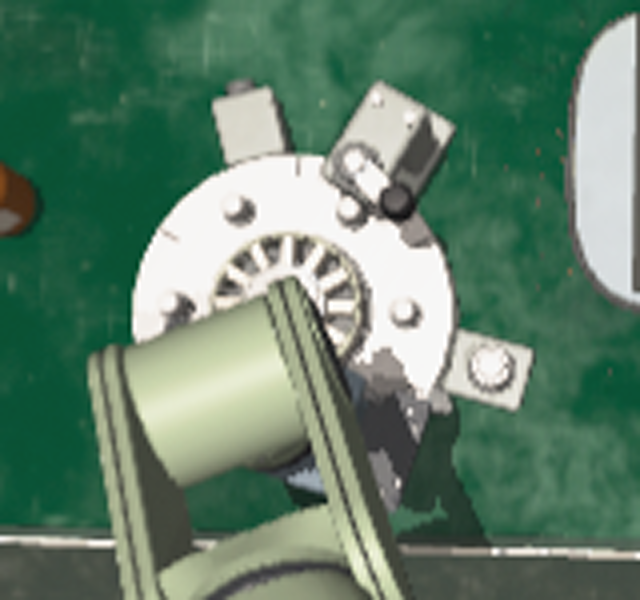

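The dial ran on: the force dropped to zero. I'm lifting off and checking the pointer from above on the way.

>>> arm_command(
  deltas="0 0 -30 0 0 0 0; 0 0 -45 0 0 0 0; 0 0 -45 0 0 0 10; 0 0 -30 0 0 0 30; 0 0 0 0 0 0 60",
)

```text
time_s: 4.58
ee_pos: [411.0, 193.2, 224.7]
ee_rot: [179.9, 0.2, 163.3]
force: [0.7, -0.5, -0.4]
gripper_width: 27.1
```

>>> arm_command(
  deltas="-38 -6.5 0 0 0 0 60; -38 -6.5 0 0 0 0 60; -38 -6.5 0 0 0 0 60; -38 -6.5 0 0 0 0 60; 0 0 0 0 0 0 60",
)

```text
time_s: 5.2
ee_pos: [549.2, 123.1, 220.2]
ee_rot: [-179.9, -0.2, 163.2]
force: [-0.1, -0.5, 0.0]
gripper_width: 60.2
```

Run:
```python
from h import *
s=state();im=grab_frame("wrist")[:,:,::-1].copy();sc=grab_frame("scene")[:,:,::-1]
print(s['time_s'],s['ee_pos'],s['ee_rot'],s['force'],s['gripper_width'])
b=cv2.resize(sc[165:305,310:440],(371,400),interpolation=cv2.INTER_CUBIC)
cv2.imwrite("pics/w3.png",np.hstack([im,b])[:,0:1011]) if 0 else cv2.imwrite("pics/w3.png",np.hstack([cv2.resize(im,(429,268)),cv2.resize(b,(371,400))[:268]]) if 0 else np.hstack([im[:,100:529],b]))
m=proj("wrist",[[549,123,203]],s);print(m)
```

```text
5.2 [549.2071011  123.0794937  220.22845012] [-179.86709322   -0.21538913  163.20707156] [-0.07739581 -0.47238829  0.02699552] 60.23200139558167
[[317.10406603 232.63439305]]
```

View pics/w3.png

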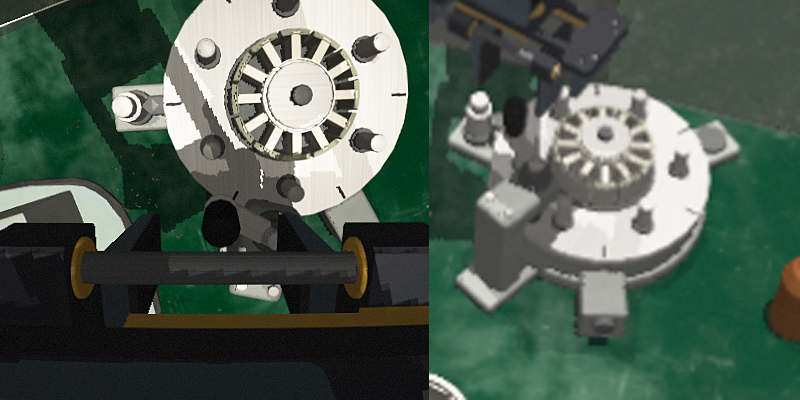

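The wrist view shows the black knob centred between the fingers at px (320,222). The pointer tongue at (252,105) points at the peg (230,105), so the dial is indexed. I'm lowering over the knob and gripping.

>>> arm_command(
  deltas="0 0 25 0 0 0 60; 0 0 20 0 0 0 60; 0 0 8 0 0 0 60; 0 0 0 0 0 0 60",
)

```text
time_s: 5.8
ee_pos: [547.8, 124.8, 169.6]
ee_rot: [-180.0, -0.1, 163.4]
force: [1.1, -0.6, 1.1]
gripper_width: 60.2
```

>>> arm_command(
  deltas="0 0 0 0 0 0 20; 0 0 0 0 0 0 10; 0 0 0 0 0 0 10; 0 0 0 0 0 0 10; 0 0 0 0 0 0 10",
  force=35,
)

```text
time_s: 6.42
ee_pos: [548.8, 124.3, 170.1]
ee_rot: [180.0, 0.0, 163.3]
force: [0.3, -0.2, 0.3]
gripper_width: 22.1
```

Run:
```python
from h import *
s=state();A=np.array([582.5,153.]);p=s['ee_pos'][:2];d=p-A;a0=np.degrees(np.arctan2(d[1],d[0]));print(np.hypot(*d),a0)
y=np.radians(163.3);X=np.array([np.cos(y),np.sin(y)]);Y=np.array([np.sin(y),-np.cos(y)])
for i in range(1,34):
    a=np.radians(a0-8*i);q=A+45*np.array([np.cos(a),np.sin(a)]);e=q-p;print(i,q.round(),"%.1f %.1f"%(e@X,e@Y));p=q
```

```text
44.262391658241 -139.6218918367061
1 [544. 129.] 5.4 3.2
2 [542. 134.] 4.4 4.4
3 [539. 140.] 3.8 5.0
4 [538. 146.] 3.1 5.5
5 [538. 153.] 2.3 5.9
6 [538. 159.] 1.4 6.1
7 [539. 165.] 0.6 6.3
8 [541. 171.] -0.3 6.3
9 [544. 177.] -1.2 6.2
10 [548. 182.] -2.0 5.9
11 [552. 186.] -2.8 5.6
12 [557. 190.] -3.6 5.1
13 [563. 193.] -4.3 4.6
14 [568. 196.] -4.9 4.0
15 [574. 197.] -5.4 3.2
16 [581. 198.] -5.8 2.5
17 [587. 198.] -6.1 1.6
18 [593. 197.] -6.2 0.8
19 [599. 195.] -6.3 -0.1
20 [605. 192.] -6.2 -1.0
21 [610. 189.] -6.0 -1.8
22 [615. 184.] -5.7 -2.6
23 [619. 180.] -5.3 -3.4
24 [622. 174.] -4.7 -4.1
25 [625. 169.] -4.1 -4.7
26 [626. 163.] -3.4 -5.3
27 [627. 156.] -2.7 -5.7
28 [627. 150.] -1.8 -6.0
29 [627. 144.] -1.0 -6.2
30 [625. 138.] -0.1 -6.3
31 [622. 132.] 0.8 -6.2
32 [619. 127.] 1.6 -6.1
33 [615. 122.] 2.4 -5.8
```

>>> arm_command(
  deltas="5.4 3.2 0 0 0 0 10; 4.4 4.4 0 0 0 0 10; 3.8 5 0 0 0 0 10; 3.1 5.5 0 0 0 0 10; 2.3 5.9 0 0 0 0 10",
)

```text
time_s: 7.05
ee_pos: [536.1, 150.9, 170.1]
ee_rot: [-179.7, -0.1, 163.4]
force: [-2.5, -5.7, 3.1]
gripper_width: 22.1
```

>>> arm_command(
  deltas="1.4 6.1 0 0 0 0 10; 0.6 6.3 0 0 0 0 10; -0.3 6.3 0 0 0 0 10; -1.2 6.2 0 0 0 0 10; -2 5.9 0 0 0 0 10",
)

```text
time_s: 7.68
ee_pos: [543.9, 181.6, 170.1]
ee_rot: [-179.8, -0.4, 163.3]
force: [-8.8, -0.6, 6.4]
gripper_width: 22.0
```

Run:
```python
from h import *
A=np.array([580.8,156.]);p=np.array([582.5,153.])+45*np.array([np.cos(np.radians(-219.6)),np.sin(np.radians(-219.6))]);d=p-A;a0=np.degrees(np.arctan2(d[1],d[0]))-360;print(p,a0)
y=np.radians(163.3);X=np.array([np.cos(y),np.sin(y)]);Y=np.array([np.sin(y),-np.cos(y)])
for i in range(1,24):
    a=np.radians(a0-8*i);q=A+45*np.array([np.cos(a),np.sin(a)]);e=q-p;print(i,round(a0-8*i),q.round(),"%.1f %.1f"%(e@X,e@Y));p=q
```

```text
[547.82690408 181.68407954] -217.9164687658273
1 -226 [549. 188.] 0.3 6.8
2 -234 [554. 192.] -3.4 5.3
3 -242 [560. 196.] -4.1 4.7
4 -250 [565. 198.] -4.8 4.1
5 -258 [571. 200.] -5.3 3.4
6 -266 [578. 201.] -5.7 2.6
7 -274 [584. 201.] -6.0 1.8
8 -282 [590. 200.] -6.2 1.0
9 -290 [596. 198.] -6.3 0.1
10 -298 [602. 196.] -6.2 -0.8
11 -306 [607. 192.] -6.1 -1.6
12 -314 [612. 188.] -5.8 -2.5
13 -322 [616. 184.] -5.4 -3.3
14 -330 [620. 179.] -4.9 -4.0
15 -338 [622. 173.] -4.3 -4.6
16 -346 [624. 167.] -3.6 -5.2
17 -354 [626. 161.] -2.8 -5.6
18 -362 [626. 154.] -2.0 -5.9
19 -370 [625. 148.] -1.2 -6.2
20 -378 [624. 142.] -0.3 -6.3
21 -386 [621. 136.] 0.6 -6.3
22 -394 [618. 131.] 1.4 -6.1
23 -402 [614. 126.] 2.3 -5.9
```

>>> arm_command(
  deltas="0.3 6.8 0 0 0 0 10; -3.4 5.3 0 0 0 0 10; -4.1 4.7 0 0 0 0 10; -4.8 4.1 0 0 0 0 10; 0 0 0 0 0 0 10",
)

```text
time_s: 8.3
ee_pos: [564.3, 197.9, 170.1]
ee_rot: [-179.9, -0.1, 163.3]
force: [-3.2, -2.6, 3.6]
gripper_width: 22.1
```

>>> arm_command(
  deltas="-5.3 3.4 0 0 0 0 10; -5.7 2.6 0 0 0 0 10; -6 1.8 0 0 0 0 10; -6.2 1 0 0 0 0 10; 0 0 0 0 0 0 10",
)

```text
time_s: 8.93
ee_pos: [589.1, 200.3, 170.1]
ee_rot: [-180.0, -0.1, 163.3]
force: [-4.0, -2.7, 4.5]
gripper_width: 21.9
```

>>> arm_command(
  deltas="-6.3 0.1 0 0 0 0 10; -6.2 -0.8 0 0 0 0 10; 0 0 0 0 0 0 10",
)

```text
time_s: 9.3
ee_pos: [601.0, 196.2, 170.1]
ee_rot: [180.0, -0.1, 163.3]
force: [-4.2, -0.3, 3.2]
gripper_width: 22.3
```

>>> arm_command(
  deltas="-6.1 -1.6 0 0 0 0 10; -5.8 -2.5 0 0 0 0 10; 0 0 0 0 0 0 10",
)

```text
time_s: 9.68
ee_pos: [611.4, 189.1, 170.1]
ee_rot: [180.0, -0.1, 163.3]
force: [-3.9, 0.1, 3.8]
gripper_width: 22.4
```

>>> arm_command(
  deltas="-5.4 -3.3 0 0 0 0 10; -4.9 -4 0 0 0 0 10; 0 0 0 0 0 0 10",
)

```text
time_s: 10.05
ee_pos: [619.4, 179.3, 170.1]
ee_rot: [179.9, -0.0, 163.3]
force: [-5.2, 2.0, 4.6]
gripper_width: 22.2
```

>>> arm_command(
  deltas="-4.3 -4.6 0 0 0 0 10; -3.6 -5.2 0 0 0 0 10; 0 0 0 0 0 0 10",
)

```text
time_s: 10.42
ee_pos: [624.2, 168.2, 170.1]
ee_rot: [179.9, -0.0, 163.3]
force: [-3.7, 3.0, 4.8]
gripper_width: 22.0
```

>>> arm_command(
  deltas="-2.8 -5.6 0 0 0 0 10; 0 0 0 0 0 0 10",
)

```text
time_s: 10.68
ee_pos: [625.4, 162.8, 170.1]
ee_rot: [179.8, -0.0, 163.3]
force: [-4.0, 4.6, 4.0]
gripper_width: 22.2
```

>>> arm_command(
  deltas="-2 -5.9 0 0 0 0 10; 0 0 0 0 0 0 10",
)

```text
time_s: 10.92
ee_pos: [625.9, 157.2, 170.1]
ee_rot: [179.7, -0.0, 163.3]
force: [-3.8, 5.7, 2.8]
gripper_width: 21.9
```

>>> arm_command(
  deltas="-1.2 -6.2 0 0 0 0 10; 0 0 0 0 0 0 10; 0 0 0 0 0 0 10",
)

```text
time_s: 11.3
ee_pos: [625.7, 151.4, 170.1]
ee_rot: [179.7, 0.0, 163.3]
force: [-2.3, 8.3, 3.7]
gripper_width: 22.3
```

>>> arm_command(
  deltas="-0.3 -6.3 0 0 0 0 10; 0 0 0 0 0 0 10; 0 0 0 0 0 0 10",
)

```text
time_s: 11.68
ee_pos: [624.8, 145.8, 170.1]
ee_rot: [179.6, 0.1, 163.3]
force: [-1.5, 8.6, 2.0]
gripper_width: 22.3
```

>>> arm_command(
  deltas="0.6 -6.3 0 0 0 0 10; 0 0 0 0 0 0 10; 0 0 0 0 0 0 10",
)

```text
time_s: 12.05
ee_pos: [623.1, 140.3, 170.1]
ee_rot: [179.5, 0.2, 163.3]
force: [-0.0, 8.5, -0.6]
gripper_width: 22.1
```

>>> arm_command(
  deltas="1.4 -6.1 0 0 0 0 10; 0 0 0 0 0 0 10; 0 0 0 0 0 0 10",
)

```text
time_s: 12.42
ee_pos: [620.8, 135.1, 170.2]
ee_rot: [179.5, 0.3, 163.3]
force: [2.2, 9.7, 0.2]
gripper_width: 22.0
```

>>> arm_command(
  deltas="2.3 -5.9 0 0 0 0 10; 0 0 0 0 0 0 10; 0 0 0 0 0 0 10",
)

```text
time_s: 12.8
ee_pos: [617.8, 130.2, 170.2]
ee_rot: [179.4, 0.4, 163.3]
force: [5.2, 9.9, -1.0]
gripper_width: 22.1
```

The tangential load rose from about 4 N to about 11 N, roughly 0.7 rad past contact. I'm letting go now.

>>> arm_command(
  deltas="0 0 0 0 0 0 55; 0 0 0 0 0 0 55; 0 0 0 0 0 0 55; 0 0 0 0 0 0 55",
)

```text
time_s: 13.3
ee_pos: [614.2, 125.6, 169.8]
ee_rot: [-180.0, 0.0, 163.3]
force: [0.1, 1.3, 0.9]
gripper_width: 54.6
```

>>> arm_command(
  deltas="0 0 -20 0 0 0 55; 0 0 -40 0 0 0 55; 0 0 -50 0 0 0 55; 0 0 -50 0 0 0 55; 0 0 0 0 0 0 55",
)

```text
time_s: 13.92
ee_pos: [615.7, 125.6, 334.7]
ee_rot: [179.8, 0.5, 163.3]
force: [0.3, 0.1, -0.4]
gripper_width: 54.8
```

Run:
```python
from h import *
s=state();im=grab_frame("wrist")[:,:,::-1].copy();sc=grab_frame("scene")[:,:,::-1]
print(s['time_s'],s['ee_pos'],s['ee_rot'],s['force'],s['gripper_width'])
b=cv2.resize(sc[165:305,310:440],(371,400),interpolation=cv2.INTER_CUBIC)
cv2.imwrite("pics/w4.png",np.hstack([im[:,100:529],b]))
A=np.array([491.5,204]);u=lambda r,a,z:[*(A+r*np.array([np.cos(np.radians(a)),np.sin(np.radians(a))])),z]
print(proj("wrist",[u(148,255,78),u(135,255,60),u(82,225,98)],s)-[100,0])
```

```text
13.925 [615.72938546 125.64872262 334.70939652] [179.80176669   0.48477872 163.30640386] [ 0.26175446  0.13533696 -0.40127976] 54.81174833973816
[[123.52498127  49.70320356]
 [138.03931853  51.63842191]
 [186.68948565   4.09281711]]
```

View pics/w4.png

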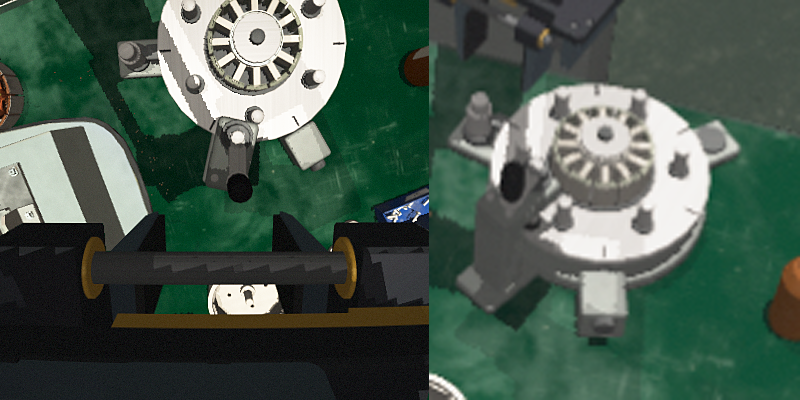

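The knob is released and has moved round to (238,187) in the crop, and the posts are in indexed positions. One enlarged view will confirm the pointer before I hand in.

Run:
```python
from h import *
im=grab_frame("wrist")[:,:,::-1]
c=cv2.resize(im[10:150,205:355],(600,560),interpolation=cv2.INTER_CUBIC)
cv2.imwrite("pics/w5.png",cv2.convertScaleAbs(255*(c/255.)**.5))
```

```text
(no output)
```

View pics/w5.png

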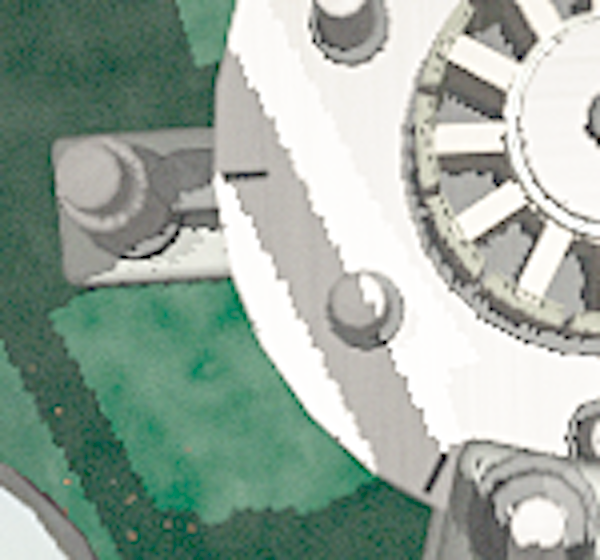

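The pointer tongue at (190,178) sits right in front of the peg (peg base at about (140,200)). Everything is released, so I'm handing in.

```bash
python3 -c "
from workcell import *
print(job_done());s=state();print(s['time_s'],s['force'])"
```

```text
the job is handed in; nothing more can be done
None
the job is handed in; nothing more can be done
```

The job is handed in at about 14 s of the 54 s allowed; no verdict was reported.

- **Dial:** I pushed one post anticlockwise just past half a step and the dial ran on into the next detent by itself. The last close-up shows the pointer tongue right in front of the tall peg. I judged this by eye and did not measure the distance against the 12 mm limit.
- **Clamp:** I held the crank knob from above and carried it about 260° clockwise. The knob load rose from about 4 N to about 11 N, which I estimate is 0.7 rad past contact. The foot's force on the dial can't be read directly, so the 20 N requirement is inferred from that rise.
- **Release:** The fingers are open, the gripper is well above the fixture, and the tool force was about zero. I never went near the stator, bottle or tape roll, but I did not measure their final positions.
- **Disagreements:** The crank's axis turned out about 3–4 mm from my first estimate, which gave roughly 7 N of sideways load partway round, so I refitted the circle and carried on. Single force readings near the end scattered by about 1 N.

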